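# Raise the shield flap of the sample well with its lever

## Task

Using the fingertips, push the red stop at its upright tab all the way across, so that it no longer blocks the lever, then press the black paddle at the lever's long end down onto the rubber bumper, so that the short end raises the heavy flap of the sample well. The program finishes while still holding the paddle down there, with the flap held up by the lever. Nothing needs gripping: lift nothing, keep the lever in its saddle, do not touch the well or its flap with the robot, and leave the other things where they stand.

Things in the scene. Friction and masses are not known exactly. Their poses are not given: they have to be found in the camera images.
- bed: Fixed grey bed plate of the flap lifter, 8 mm thick. Origin on the worktop under the lever's pivot; x runs from the pivot to the well (the lever's long end lies along -x), y to the side where the red tab stands, z up. At x = 0 two dark saddle cheeks (40 mm long, 95 mm tall, y = -28 to 28 mm) carry the lever's pin in slots open at the top.
- well: Fixed blue open steel box (the sample well), same origin and axes as the bed plate: it spans x = 78 to 156 mm, y = -75 to 75 mm, its rim 70 mm above the worktop. It carries the flap; a small jar stands inside.
- flap (a joint): Opening angle of the heavy steel flap on the well (2 to 3 kg, 97 x 156 x 16 mm), rad: 0 = shut, on the rim; grows as its front edge (towards the lever) rises. Hinge along the bed's y at x = 150 mm, z = 70 mm. About 0.36 with the lever on its bumper; falls shut when the lever is let go.
- flap_edge (a point): Middle of the upper front edge of the flap, beside a yellow stripe, above the lever's short end.
- stop (a joint): Position of the red slide stop, m: 0 = its 24 x 22 mm block, 94 mm tall above the worktop, stands under the lever's long arm, 90 mm from the pivot, and blocks it; 0.050 = fully across at its end, out of the way. It moves along the bed's -y, stays where it is left, needs about 3 N.
- stop_tab (a point): Middle of the outer face (the face to push) of the stop's red upright tab, 53 mm above the worktop. The tab is 36 mm wide along the bed's x, 8 mm thick, its top 70 mm above the worktop; the face looks along the bed's +y and is pushed along -y.
- lever: Loose steel lever, 18 mm wide, 12 mm thick, a cross pin resting in the saddle; long arm about 200 mm, short arm 72 mm with a roller under the flap's front edge. Origin on the pin, 80 mm above the worktop. At rest its frame is parallel to the bed's, though the bar slopes 0.27 rad, long end up. Pressed to the bumper it has turned about 0.5 rad about its y axis.
- paddle (a point): Middle of the top face of the black ribbed paddle on the lever's long end, 56 mm along the lever, 44 mm wide. At rest about 137 mm above the worktop, sloping 0.27 rad, outer end up; on the bumper about 48 mm, sloping about 0.25 rad the other way, 6 mm nearer the pivot. Takes about 3 to 8 N to press down to the bumper.
- well_jar: Small sample jar with a blue cap, 38 x 38 x 52 mm, standing inside the well; leave it alone. Origin under its centre.
- crucible: White porcelain crucible with lid, 44 x 44 x 48 mm, a bystander. Origin under its centre.
- weight_100: Brass weight, 23 x 23 x 42 mm, a bystander. Origin under its centre.
- weight_50: Brass weight, 18 x 18 x 36 mm, a bystander. Origin under its centre.
- red_jar: Sample jar with a red cap, 51 x 51 x 60 mm, a bystander. Origin under its centre.
- white_jar: Sample jar with a white cap, 51 x 51 x 60 mm, a bystander. Origin under its centre.
- bung: Red rubber bung, 27 x 27 x 26 mm, a bystander. Origin under its centre.
- bumper (a point): Middle of the top of the black rubber bumper, 20 mm across, 28 mm above the worktop, under the paddle, 172 mm from the pivot.

How it is judged:
On the way, in this order (a step that is already met when the one before it is completed fails the run):
1. the red stop is pushed fully across (value of joint stop above 0.042 m), for 0.1 s.
2. the paddle is pressed down by the fingers and the flap is up (value of joint flap above 0.31 rad and contact force between the fingers and lever above 1 N), for 0.2 s.
At the end, for the whole second after the job is handed in: The stop is at least 42 of its 50 mm across; the fingers press the lever (over 1 N), which alone holds the flap at 0.31 rad or more (about 0.36 on the bumper); the lever is still, its pin within 8 mm of its place in the saddle; the robot does not touch well or flap (all of step 2 and value of joint stop above 0.042 m and contact force between lever and well above 1 N and contact force between each of the arm, the fingers and well below 0.5 N and distance of lever from where it was at the start of the episode below 0.008 m and linear speed of lever below 0.02 m/s); the arm keeps its last pose, push and grip.
It fails at once if the hand or arm touches the well or its flap (contact force between any of the fingers, the arm and well above 1 N).
It fails at once if the lever is lifted or shoved out of its saddle (distance of lever from where it was at the start of the episode above 0.012 m).
It fails at once if a bystander is moved more than 20 mm (distance of any of well_jar, crucible, weight_100, weight_50, red_jar, white_jar, bung from where it was at the start of the episode above 0.02 m).
It also fails if it takes over 38 s, if anything falls off the work surface, if the arm or the gripper's body presses on something with over 40 N, if the wrist force passes 120 N, or if a joint passes its speed limit or range.

## Robot

A 6-joint arm with a two-finger parallel gripper is mounted at the origin on the work surface; the furniture and walls round the work are solid. World frame = base frame: x ahead of the robot, y to its left, z up, the work surface at z = 0. Lengths are in m, angles in rad, forces in N, time in s.
With the tool pointing down it reaches from about 0.3 to 0.775 m from the base axis. Payload 14.6 kg.
Tool frame: the origin (TCP) lies on the centre line of the jaws, within the pads' length; the fingertips stand 19 mm ahead of it and the grasp point (between the pads) is the TCP; y points along the fingers, x is the direction in which the jaws open and shut, and the axes are right-handed (so a half turn about y gives the same grasp; the last joint's range is limited). The gripper opens to 94 mm and grips with 3 to 60 N. Pads are 16 mm wide; open, the fingers measure 119 mm over their backs; the gripper's body (75 mm by 177 mm) begins 78 mm behind the grasp point.
Start: joints at [1.14, 0.3, 1.521, -0, 1.321, -0.067], TCP at [0.196, 0.514, 0.224] pointing down, gripper open.
Joint ranges: [-3.03, 3.03], [-0.79, 2.21], [0.23, 2.52], [-1.04, 4.18], [0, 3.07], [-2.55, 2.55]. Speed limits (rad/s): [2.22, 2.22, 2.57, 3.14, 3.14, 3.14].

## Interface

Orientations are given as [roll, pitch, yaw] about the fixed x, y, z axes, in that order (R = Rz(yaw) Ry(pitch) Rx(roll)).
In Python, from station import ctrl, optics gives the robot as it stands.
- The arm moves only by the tool jog_arm, never from a script. Its argument "targets" is a list of rows, each a list of 3 entries, a list of its own where there are three numbers: the finger opening in cm, from 0 to 9.4, then the shift along the tool's x, y, z in cm, then the turn about the tool's y in rad. A call has 1 to 10 rows; each row is the pose to reach, as a shift and turn from the pose commanded when the call began, along the tool's axes at that moment; what a row does not reach only later rows make up. A row lasts 1/10 s, in which the tool goes at most 50 mm and 8.59 degrees, less where a joint would pass 70% of its speed; a pose out of reach is approached as far as the arm can. A call with a gripper value outside its range is refused whole. The fingers move at their own pace and stop on an object; "grip_force" is the grip in N (left out, the last holds). Time passes only in rows, so rows that repeat a pose let the fingers close. It gives the time, the measured TCP pose, the force and the opening at its end, in the units of the state.
- ctrl.get_obs(): the state, without advancing time (a new reading comes with each control period).
- optics.camera(name): name is "side" or "top"; returns a dict with "img" (420x560x3 uint8, red, green, blue), "range_z" (420x560 float32, m along the optical axis (not along the pixel's ray), 0 where there is no reading), "camera_matrix" (3x3 intrinsics, pixels), "k1" (the pictures are not rectified: a ray, as slopes to the right and down, at radius r is drawn at 1 + k1 r^2 times it, then the intrinsics apply), "world_to_cam" (4x4, takes a point from world to camera coordinates). Camera axes: x right, y up, looking along -z (the intrinsics and any distortion apply to the point x, -y, -z); pixel columns grow to the right and rows downward; lengths in m; the calibration is good to about 2 mm. A picture is of the moment at which its call begins.
- ctrl.hand_in(): hands the job in, once; it reports no verdict.
The state is a dict: "time_s": time; "qpos": joint angles; "joint_vel": joint speeds; "tau": joint torques, N m; "ee_pos": TCP position; "eef_rot": TCP orientation; "force": force on the tool from outside, world axes, zero at the start; "moment": the same for the moment, N m; "grip_width": finger opening in m.
Only numpy, scipy, OpenCV 4.12 (cv2) and the standard library are available. Lean on these libraries where they do the work, as an engineer would, in place of code of your own. Each camera call takes 0.05 s, during which the arm holds its last target. There are 200 camera calls.

## Working session

There is one attempt and no reset: what is moved stays moved. The work goes in short steps, Python scripts to look and compute and a tool call to move; the robot and the scene stay as the last step left them, time stands still between calls to the robot, and variables do not carry over. Pictures are saved under pics/ and viewed, about 8 in all and at most 12, crops included, and the job is handed in when it is done.

Besides the shell and the picture viewer there is one more tool, called after "Emit:" in YAML: its name, and indented under it one key for each argument. jog_arm: Moves the arm, as the interface text tells. Its arguments: {"type":"object","properties":{"targets":{"type":"array","items":{"type":"array"}},"grip_force":{"type":"number"}},"required":["targets"]}

```bash
mkdir -p pics; ls
cat > h.py <<'E'
import numpy as np, cv2
from station import ctrl, optics
def snap(n,f):
    c=optics.camera(n); np.savez(''+f+'.npz',**{k:np.array(v) for k,v in c.items()})
    cv2.imwrite('pics/'+f+'.png',c['img'][:,:,::-1]); return c
def load(f): return dict(np.load(''+f+'.npz'))
def world(c,u,v,d=None,z=None):
    K=c['camera_matrix']; k=float(c['k1'])
    p=np.array([(u-K[0,2])/K[0,0],(v-K[1,2])/K[1,1]]); q=p.copy()
    for _ in range(20): q=p/(1+k*(q@q))
    ray=np.array([q[0],-q[1],-1]); T=np.linalg.inv(c['world_to_cam'])
    o=T[:3,3]; r=T[:3,:3]@ray
    if z is not None: d=(z-o[2])/r[2]
    elif d is None: d=float(c['range_z'][int(round(v)),int(round(u))])
    return o+r*d
def pix(c,P):
    p=c['world_to_cam']@np.r_[P,1]; s=np.array([p[0],-p[1]])/-p[2]; s=s*(1+float(c['k1'])*(s@s))
    return c['camera_matrix'][:2,:2]@s+c['camera_matrix'][:2,2]
E
python3 - <<'E'
from h import *
print(ctrl.get_obs())
for n in('top','side'): snap(n,n+'0')
E
```

```text
pics
{'time_s': 0.0, 'qpos': array([ 1.14041860e+00,  3.00440038e-01,  1.52159639e+00,  3.00787922e-06,
        1.32071143e+00, -6.65864240e-02]), 'joint_vel': array([ 0.00049153,  0.00375203, -0.00082727, -0.00123487,  0.00213769,
        0.00175239]), 'tau': array([ 1.56479786e-03, -5.31807089e+01, -3.52749074e+01,  7.09227752e-02,
        2.42579577e-02, -6.85188456e-05]), 'ee_pos': array([0.19559142, 0.51377893, 0.22389689]), 'eef_rot': array([-1.57071656e+00,  1.15244691e-03,  1.20700432e+00]), 'force': array([0.06520812, 0.88001015, 0.28326829]), 'moment': array([0.01419597, 0.00236607, 0.00336472]), 'grip_width': 0.09367530272637974}
```

View pics/top0.png

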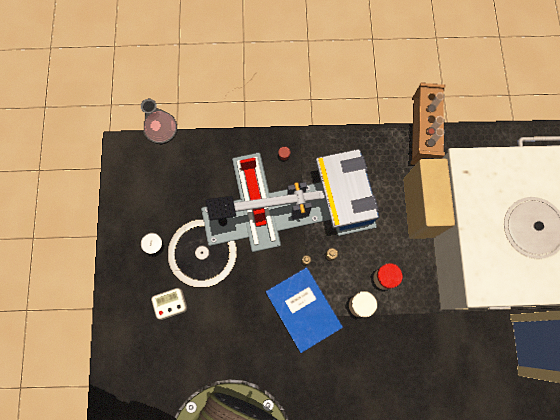

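View pics/side0.png

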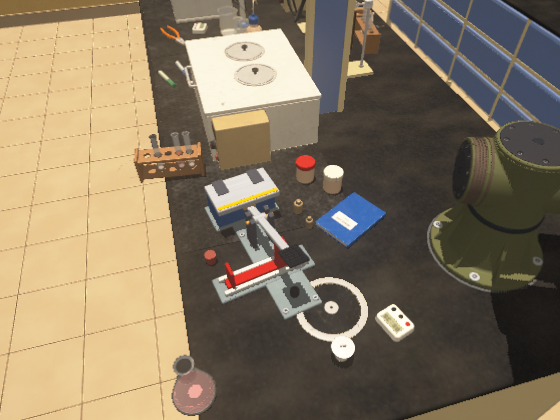

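The top view shows the lever running from the black paddle at about (220,208) to the pivot at (299,200). The flap's yellow stripe is near (328,190) and the red tab near (247,160). Next, an enlarged crop with measurements.

Run:
```python
from h import *
c=load('top0'); s=load('side0')
im=cv2.imread('pics/top0.png')[135:265,190:390]
cv2.imwrite('pics/crop0.png',cv2.resize(im,None,fx=4,fy=4,interpolation=cv2.INTER_CUBIC))
im=cv2.imread('pics/side0.png')[165:325,195:345]
cv2.imwrite('pics/crop1.png',cv2.resize(im,None,fx=3.7,fy=3.7,interpolation=cv2.INTER_CUBIC))
for n,u,v in [('paddle',220,206),('tab',248,160),('pin',299,200),('flap',350,190),('stripe',328,190),('cruc',151,243),('bung',284,153),('w50',306,259),('w100',332,253)]: print(n,world(c,u,v).round(4))
print(np.linalg.inv(c['world_to_cam'])[:3].round(3)); print(np.linalg.inv(s['world_to_cam'])[:3,3].round(3))
print(pix(c,[0,0,0]),pix(c,[.196,.514,.22]),pix(s,[.196,.514,.22]))
```

```text
paddle [0.4709 0.0043 0.1386]
tab [ 0.5907 -0.0497  0.069 ]
pin [ 0.4919 -0.1559  0.09  ]
flap [ 0.511  -0.2642  0.0887]
stripe [ 0.5127 -0.2181  0.0872]
cruc [0.4184 0.1635 0.0394]
bung [ 0.6195 -0.1299  0.0291]
w50 [ 0.375  -0.1688  0.0371]
w100 [ 0.386  -0.2248  0.04  ]
[[-0.027  0.97  -0.242  0.223]
 [-1.    -0.027  0.005 -0.096]
 [-0.002  0.242  0.97   1.099]]
[0.623 0.501 0.811]
[229.88451727 446.45513066] [-80.63875448 357.34295023] [656.87085521 505.87508606]
```

View pics/crop0.png

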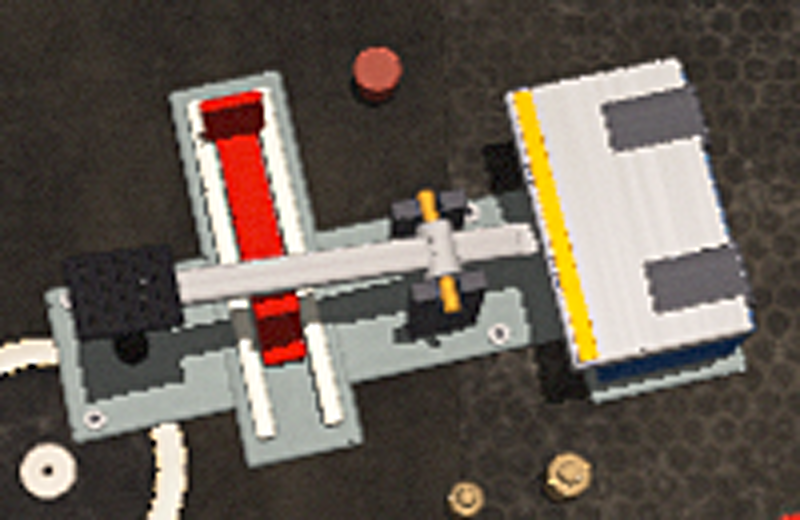

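View pics/crop1.png

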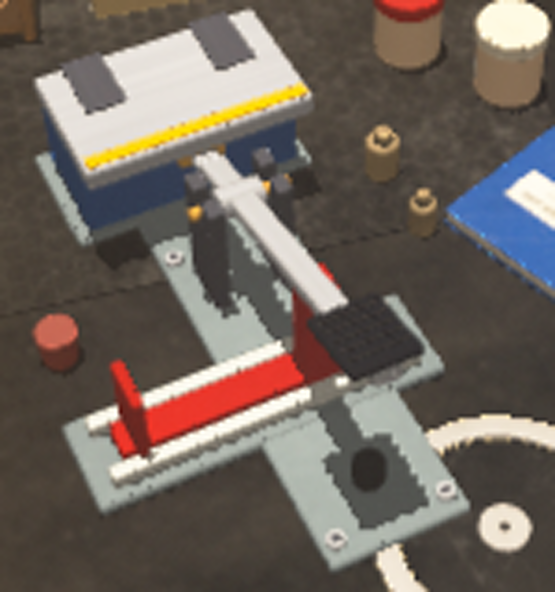

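The crops show the tab's outer face looking away from the robot. Tab top outer edge: crop0 (202,101)–(263,91). Flap front edge: (508,95)–(580,365). Paddle corners: (65,255), (170,245), (183,325), (78,337).

Run:
```python
from h import *
from scipy.optimize import least_squares
c=load('top0'); 
W=lambda x,y,z:world(c,190+(x-1.5)/4,135+(y-1.5)/4,z=z)
# (crop px, bed-frame point, mask of known x,y)
tab=[W(202,103,.07),W(263,92,.07)]
fl=[W(508,95,.086),W(580,364,.086)]
pin=[W(427,193,.083),W(452,310,.083)]
bar=[W(180,283,.10),W(535,237,.073)]
pad=[W(65,255,.144),W(170,245,.130),W(183,325,.130),W(78,337,.144)]
for n,a in dict(tab=tab,fl=fl,pin=pin,bar=bar,pad=pad).items(): print(n,np.round(a,4)[:,:2].tolist())
obs=[(W(202,103,.07),-108,None),(W(263,92,.07),-72,None),(W(508,95,.086),53,78),(W(580,364,.086),53,-78),((pin[0]+pin[1])/2,0,0),(sum(pad)/4,None,0),(W(680,62,.086),150,78),(W(752,325,.086),150,-78)]
def bed(p,P): 
    d=P[:2]-p[:2]; c_,s_=np.cos(p[2]),np.sin(p[2]); return np.array([c_*d[0]+s_*d[1],-s_*d[0]+c_*d[1]])
def f(p):
    r=[]
    for P,x,y in obs:
        b=bed(p,P)*1000
        if x is not None:r.append(b[0]-x)
        if y is not None:r.append(b[1]-y)
    return np.array(r)/1
p0=[.49,-.156,-1.4]
S=least_squares(f,p0,x_scale=[.01,.01,.05],loss='soft_l1',f_scale=2); p=S.x
print(p,f(p).round(1))
for n,a in dict(tab=tab,pad=pad).items(): print(n,[(bed(p,P)*1000).round(1).tolist() for P in a])
np.save('bed.npy',p)
R=lambda x,y:(p[:2]+[np.cos(p[2])*x-np.sin(p[2])*y,np.sin(p[2])*x+np.cos(p[2])*y]).round(4)
yt=np.mean([bed(p,P)[1] for P in tab]); print('tabface',R(-.09,yt),'paddle',R(bed(p,sum(pad)/4)[0],0))
```

```text
tab [[0.5899, -0.0326], [0.5954, -0.0659]]
fl [[0.5842, -0.1976], [0.4359, -0.2278]]
pin [[0.5315, -0.1523], [0.4672, -0.1629]]
bar [[0.4814, -0.0219], [0.5085, -0.2094]]
pad [[0.4859, 0.0317], [0.4935, -0.0193], [0.452, -0.0255], [0.4441, 0.0251]]
[ 0.49963972 -0.15858523 -1.38216291] [ 1.1 -1.1  1.2 -2.2  3.   2.4 -1.1 -0.1  0.1 -0.8 -3.8 -1.3  3.3]
tab [[-106.9, 112.3], [-73.1, 111.4]]
pad [[-189.5, 22.2], [-138.0, 20.1], [-139.7, -21.8], [-190.9, -20.2]]
tabface [ 0.5926 -0.0492] paddle [0.4688 0.003 ]
```

Emit:
jog_arm:
  targets:
    - [0,[-18,0,-29],-0.25]
    - [0,[-18,0,-29],-0.25]
    - [0,[-18,0,-29],-0.25]
    - [0,[-18,0,-29],-0.25]
    - [0,[-18,0,-29],-0.25]
    - [0,[-18,0,-29],-0.25]
    - [0,[-18,0,-29],-0.25]
    - [0,[-18,0,-29],-0.25]
    - [0,[-18,0,-29],-0.25]
    - [0,[-18,0,-29],-0.25]
  grip_force: 20

```text
time_s: 1.1
ee_pos: [0.4021, 0.2433, 0.2243]
eef_rot: [-1.57, 0.0, 1.458]
force: [0.2, 0.2, -0.5]
grip_width: 0.0177
```

Emit:
jog_arm:
  targets:
    - [0,[-26.2,0,-24.6],-0.284]
    - [0,[-26.2,0,-24.6],-0.284]
    - [0,[-26.2,0,-24.6],-0.284]
    - [0,[-26.2,0,-24.6],-0.284]
    - [0,[-26.2,0,-24.6],-0.284]
    - [0,[-26.2,0,-24.6],-0.284]
    - [0,[-26.2,0,-24.6],-0.284]
    - [0,[-26.2,0,-24.6],-0.284]
    - [0,[-26.2,0,-24.6],-0.284]
    - [0,[-26.2,0,-24.6],-0.284]

```text
time_s: 2.1
ee_pos: [0.6171, -0.0441, 0.224]
eef_rot: [-1.57, -0.001, 1.742]
force: [-0.3, 0.3, -0.3]
grip_width: 0.0003
```

Emit:
jog_arm:
  targets:
    - [0,[0,4,0],0]
    - [0,[0,8,0],0]
    - [0,[0,12,0],0]
    - [0,[0,14.5,0],0]
    - [0,[0,16,0],0]
    - [0,[0,16.8,0],0]
    - [0,[0,16.8,0],0]

```text
time_s: 2.8
ee_pos: [0.6173, -0.0449, 0.0566]
eef_rot: [-1.571, -0.0, 1.742]
force: [0.1, -0.4, -0.1]
grip_width: 0.0003
```

Run:
```python
from h import *
snap('side','side1')
im=cv2.imread('pics/side1.png')[165:325,175:345]
cv2.imwrite('pics/crop2.png',cv2.resize(im,None,fx=3.7,fy=3.7,interpolation=cv2.INTER_CUBIC))
```

```text
(no output)
```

View pics/crop2.png

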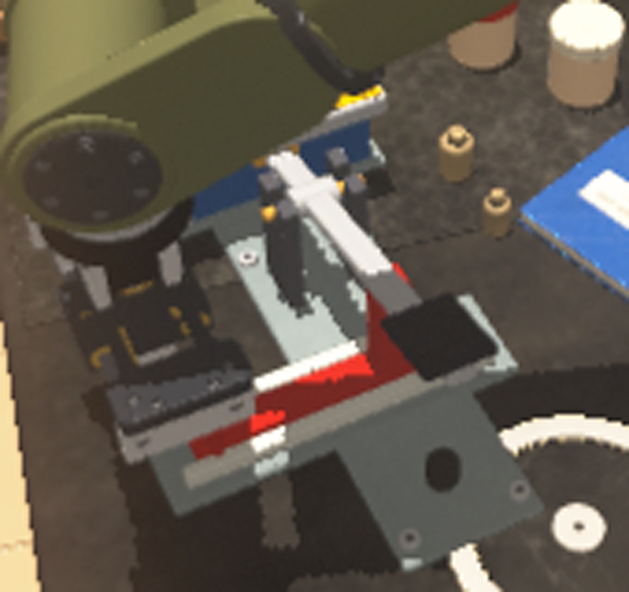

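The fingers stand outside the tab, with the body's long axis along the lever and clear of the paddle at (440,335). Pushing along tool +z.

Emit:
jog_arm:
  targets:
    - [0,[0,0,0.8],0]
    - [0,[0,0,1.6],0]
    - [0,[0,0,2.4],0]
    - [0,[0,0,3.0],0]
    - [0,[0,0,3.6],0]
    - [0,[0,0,4.2],0]
    - [0,[0,0,4.8],0]
    - [0,[0,0,5.4],0]
    - [0,[0,0,6.0],0]
    - [0,[0,0,6.0],0]

```text
time_s: 3.85
ee_pos: [0.5619, -0.0553, 0.0571]
eef_rot: [-1.582, 0.002, 1.741]
force: [37.0, 6.2, -19.6]
grip_width: 0.0002
```

Run:
```python
from h import *
o=[]
for n,(r0,c0) in (('side',(165,175)),('top',(130,190))):
    snap(n,n+'2'); o.append(cv2.resize(cv2.imread('pics/%s2.png'%n)[r0:r0+150,c0:c0+130],None,fx=3,fy=3.9,interpolation=cv2.INTER_CUBIC))
cv2.imwrite('pics/c3.png',cv2.hconcat(o)); print(ctrl.get_obs()['force'])
```

```text
[ 35.52140872   4.74297202 -16.86143028]
```

View pics/c3.png

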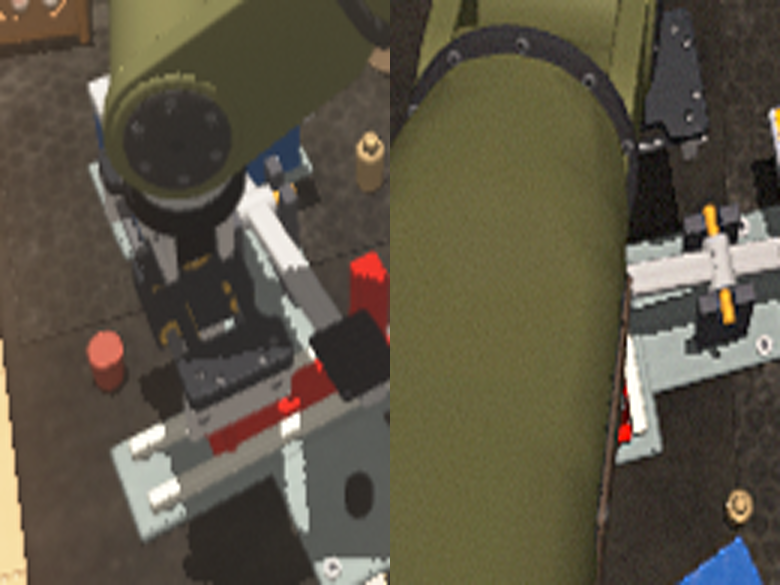

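Run:
```python
from h import *
a=load('top0');b=load('top2');s0=load('side0');s2=load('side2')
for z in (.094,.02): print(world(b,268.3,240.8,z=z)-world(a,265.4,223.8,z=z))
# red mask in both cameras, 3D points via depth, in bed frame
p=np.load('bed.npy');p[2]=-1.40
for n,c in (('t0',a),('t2',b),('s0',s0),('s2',s2)):
    im=c['img'].astype(int); m=(im[...,0]>90)&(im[...,1]<45)&(im[...,2]<45)
    P=np.array([world(c,u,v) for v,u in np.argwhere(m)]); d=P[:,:2]-p[:2]
    x=np.cos(p[2])*d[:,0]+np.sin(p[2])*d[:,1]; y=-np.sin(p[2])*d[:,0]+np.cos(p[2])*d[:,1]
    k=(abs(x+.09)<.03)&(abs(y)<.15); hi=k&(P[:,2]>.075)
    print(n,k.sum(),'y',np.percentile(y[k],[0,2,98,100]).round(4),'hi',hi.sum(),np.percentile(y[hi],[5,50,95]).round(4) if hi.any() else '')
```

```text
[-0.03565387 -0.0050781   0.        ]
[-0.03827796 -0.00545185  0.        ]
t0 466 y [-0.0287 -0.0264  0.11    0.1123] hi 57 [-0.0192 -0.0143 -0.0102]
t2 24 y [-0.1385 -0.1072 -0.0565 -0.0559] hi 4 [-0.1268 -0.0586 -0.0561]
s0 229 y [-0.0204 -0.0146  0.111   0.1187] hi 9 [-0.0009 -0.0002  0.0003]
s2 319 y [-0.062  -0.0608  0.0737  0.0761] hi 83 [-0.0607 -0.0477 -0.0422]
```

Run:
```python
from h import *
s=load('side2');p=np.load('bed.npy');p[2]=-1.40
def bed(P):
    d=P[:2]-p[:2]; return (1000*np.array([np.cos(p[2])*d[0]+np.sin(p[2])*d[1],-np.sin(p[2])*d[0]+np.cos(p[2])*d[1],P[2]])).round(0)
for cx,cy in [(190,360),(240,345),(290,345),(190,390),(240,375),(290,358),(196,402),(240,390),(285,372),(212,425),(200,412),(222,445),(215,432),(240,425)]: 
    u,v=175+cx/3,165+cy/3.9; print(cx,cy,s['img'][int(v),int(u)],bed(world(s,u,v)))
print('tcp',bed(ctrl.get_obs()['ee_pos']))
im=cv2.imread('pics/side2.png')[240:295,225:305]
cv2.imwrite('pics/c4.png',cv2.resize(im,None,fx=9,fy=9,interpolation=cv2.INTER_CUBIC))
```

```text
190 360 [51 50 49] [-155.  101.  176.]
240 345 [46 44 43] [-162.   71.  179.]
290 345 [48 46 46] [-174.   44.  177.]
190 390 [76 75 75] [-174.  108.  180.]
240 375 [82 79 80] [-178.   78.  179.]
290 358 [56 54 54] [-176.   45.  170.]
196 402 [49 46 45] [-177.  106.  174.]
240 390 [85 80 76] [-176.   78.  165.]
285 372 [119 112 106] [-177.   49.  163.]
212 425 [128 120 114] [-169.   96.  139.]
200 412 [81 76 73] [-175.  104.  163.]
222 445 [119  42  36] [-103.   69.   19.]
215 432 [126  89  83] [-95.  71.  23.]
240 425 [120  43  38] [-100.   54.   26.]
tcp [-91.  79.  57.]
```

View pics/c4.png

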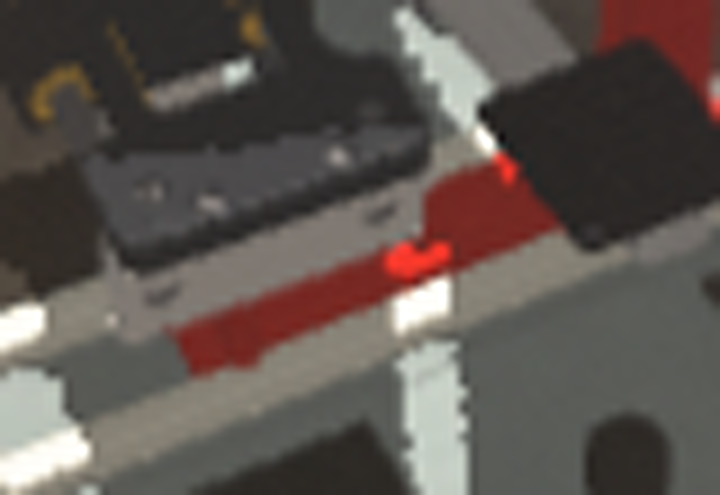

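Run:
```python
from h import *
a=load('side0');b=load('side2')
o=[]
for f,(r0,c0) in (('side0',(255,215)),('side2',(250,230))):
    o.append(cv2.resize(cv2.imread('pics/%s.png'%f)[r0:r0+45,c0:c0+35],None,fx=11,fy=11,interpolation=cv2.INTER_NEAREST))
cv2.imwrite('pics/c5.png',cv2.hconcat(o))
```

```text
(no output)
```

View pics/c5.png

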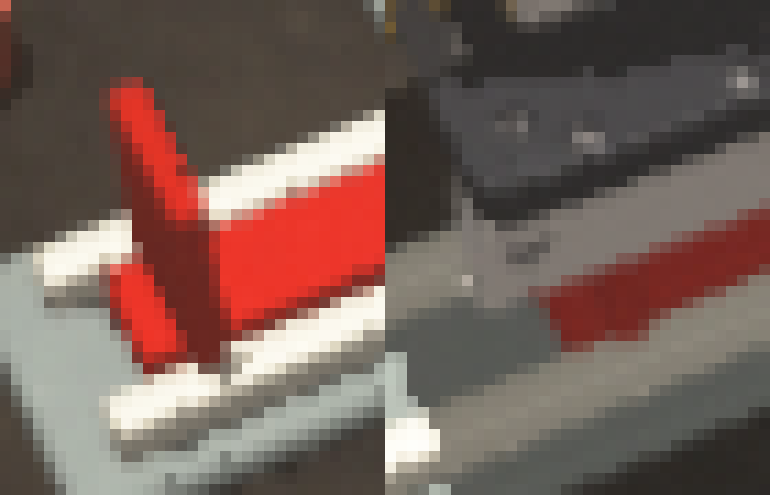

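Run:
```python
from h import *
a=load('side0');b=load('side2')
for z in(.012,.02):
  for q,r in (((228.2,288.6),(245.9,281.8)),((233.6,287.9),(253.5,280.5)),((225.2,279.2),(244,277))):
    d=world(b,*r,z=z)-world(a,*q,z=z); print(z,d.round(4),np.linalg.norm(d).round(4))
```

```text
0.012 [-0.0402 -0.0067  0.    ] 0.0408
0.012 [-0.0454 -0.0069  0.    ] 0.0459
0.012 [-0.0407  0.0056  0.    ] 0.041
0.02 [-0.0398 -0.0066  0.    ] 0.0404
0.02 [-0.0449 -0.0068  0.    ] 0.0454
0.02 [-0.0403  0.0055  0.    ] 0.0406
```

Image estimates put the stop at 41–46 mm, and 35 N of resistance suggests it is at its end. I'll back off and lift to see it clearly.

Emit:
jog_arm:
  targets:
    - [0,[0,0,-1.5],0]
    - [0,[0,0,-2.5],0]
    - [0,[0,-4,-2.5],0]
    - [0,[0,-8,-2.5],0]
    - [0,[0,-12,-2.5],0]
    - [0,[0,-16,-2.5],0]
    - [0,[0,-16.8,-2.5],0]
    - [0,[0,-16.8,-2.5],0]

```text
time_s: 4.75
ee_pos: [0.5828, -0.0516, 0.2251]
eef_rot: [-1.572, 0.0, 1.741]
force: [-0.8, 0.3, 0.1]
grip_width: 0.0008
```

Run:
```python
from h import *
snap('side','side3')
o=[]
for f,(r0,c0) in (('side0',(235,215)),('side3',(235,215))):
    o.append(cv2.resize(cv2.imread('pics/%s.png'%f)[r0:r0+70,c0:c0+50],None,fx=8,fy=8,interpolation=cv2.INTER_NEAREST))
cv2.imwrite('pics/c6.png',cv2.hconcat(o))
```

```text
(no output)
```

View pics/c6.png

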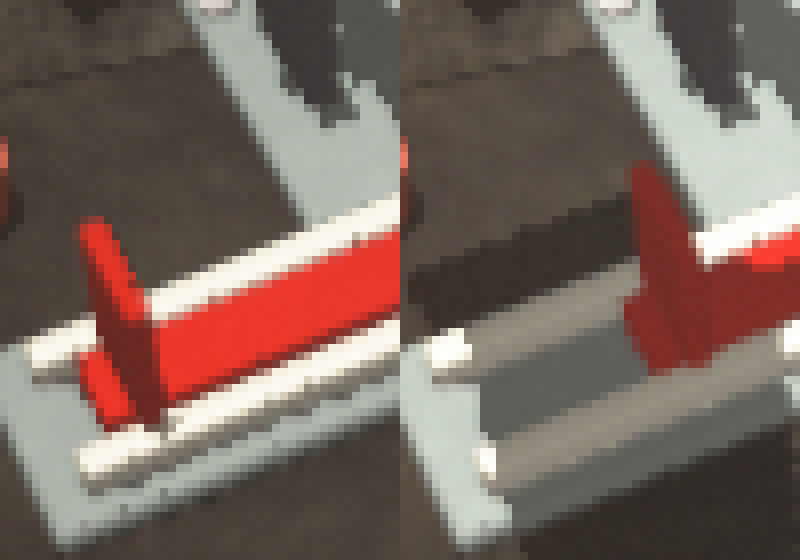

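The stop has clearly moved. Its tab top corner went from crop (92,222) to (242,166), its near corner from (140,312) to (292,258), and its base corner from (103,430) to (255,372).

Run:
```python
from h import *
a=load('side0');b=load('side3')
for q,r,z in (((92,222),(242,166),.07),((140,312),(292,258),.07),((103,430),(255,372),.016)):
    d=world(b,215+r[0]/8,235+r[1]/8,z=z)-world(a,215+q[0]/8,235+q[1]/8,z=z); print(z,d.round(4),np.linalg.norm(d).round(4))
# template shift of red pixels via depth: mean world pos of tab points z>.045
for c in(a,b):
    im=c['img'].astype(int); m=(im[...,0]>70)&(im[...,1]<50)&(im[...,2]<50)
    P=np.array([world(c,u,v) for v,u in np.argwhere(m[225:300,215:265])+[225,215]]); k=P[:,2]>.035
    print(k.sum(),P[k].mean(0).round(4),np.median(P[k],0).round(4))
```

```text
0.07 [-0.0415 -0.0072  0.    ] 0.0422
0.07 [-0.0411 -0.0059  0.    ] 0.0415
0.016 [-0.0429 -0.007   0.    ] 0.0435
68 [ 0.5897 -0.0405  0.054 ] [ 0.5902 -0.035   0.0542]
107 [ 0.5485 -0.051   0.0575] [ 0.5489 -0.05    0.0585]
```

Run:
```python
from h import *
p=np.load('bed.npy');p[2]=-1.40
def bed(P):
    d=P[:2]-p[:2]; return (1000*np.array([np.cos(p[2])*d[0]+np.sin(p[2])*d[1],-np.sin(p[2])*d[0]+np.cos(p[2])*d[1],P[2]])).round(1)
a=load('top0')
o=[cv2.resize(cv2.imread('pics/top0.png')[200:235,240:280],None,fx=9.5,fy=9.5,interpolation=cv2.INTER_NEAREST),cv2.resize(cv2.imread('pics/side3.png')[218:253,265:305],None,fx=9.5,fy=9.5,interpolation=cv2.INTER_NEAREST)]
cv2.imwrite('pics/c7.png',cv2.hconcat(o))
for x,y in((262,315),(301,306)): print(bed(world(a,190+x/4,135+y/4,z=.094)))
```

```text
[-98.8 -19.3  94. ]
[-78.1 -18.6  94. ]
```

View pics/c7.png

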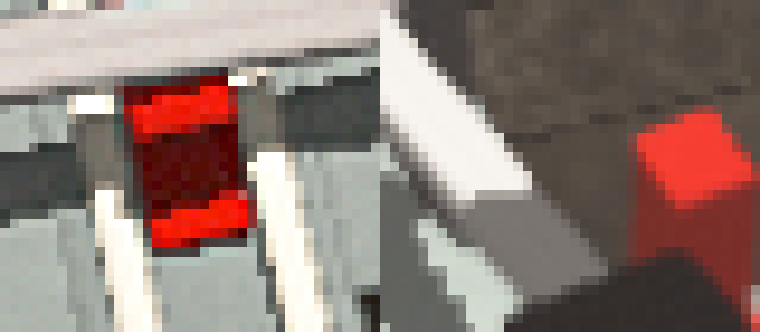

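The start picture puts the block's face at bed y ≈ -19 mm, where -11 means joint 0, so the stop began about 8 mm across. After moving about 42 mm it is at its 50 mm end, which agrees with the block now centred at about -51 mm and the hard resistance. Next, the paddle.

Emit:
jog_arm:
  targets:
    - [0,[3.8,0,5.1],0]
    - [0,[7.6,0,10.3],0]
    - [0,[7.6,0,10.3],0]
    - [0,[7.6,0,10.3],0]
    - [0,[7.6,3,10.3],0]
    - [0,[7.6,5,10.3],0]
    - [0,[7.6,6,10.3],0]
    - [0,[7.6,6,10.3],0]

```text
time_s: 5.6
ee_pos: [0.468, 0.0057, 0.1626]
eef_rot: [-1.567, -0.001, 1.741]
force: [0.3, -0.1, 0.4]
grip_width: 0.0002
```

Emit:
jog_arm:
  targets:
    - [0,[0,1,0],0]
    - [0,[0,2,0],0]
    - [0,[0,3,0],0]
    - [0,[0,4,0],0]
    - [0,[0,5,0],0]
    - [0,[0,6,0],0]
    - [0,[0,7,0],0]
    - [0,[0,8,0],0]
    - [0,[0,8.6,0],0]
    - [0,[0,8.6,0],0]

```text
time_s: 6.6
ee_pos: [0.468, 0.0057, 0.0775]
eef_rot: [-1.569, -0.0, 1.741]
force: [-0.0, -0.4, 0.9]
grip_width: 0.0004
```

Run:
```python
from h import *
print(ctrl.get_obs()['force'])
snap('side','side4'); print(ctrl.get_obs()['force'])
im=cv2.imread('pics/side4.png')[150:320,190:350]
cv2.imwrite('pics/c8.png',cv2.resize(im,None,fx=3.5,fy=3.5,interpolation=cv2.INTER_CUBIC))
```

```text
[-0.00140806 -0.37214021  0.86978899]
[-1.02408266 -0.18706238  0.79797303]
```

View pics/c8.png

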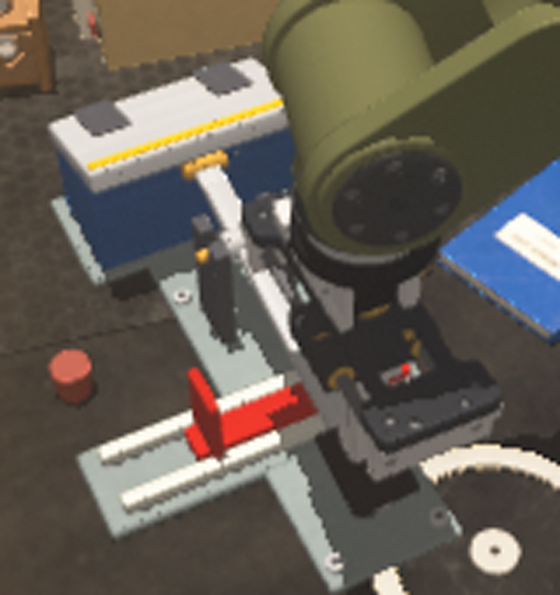

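Run:
```python
from h import *
a=load('side0');b=load('side4')
for n,c in(('0',a),('4',b)):
    im=c['img'].astype(int); m=(im[...,0]>200)&(im[...,1]>140)&(im[...,2]<80)
    ij=np.argwhere(m[150:240,190:290])+[150,190]; P=np.array([world(c,u,v) for v,u in ij]); P=P[(P[:,2]>.05)]
    # lever/roller orange vs stripe yellow: use all, z distribution
    print(n,len(P),np.percentile(P[:,2],[5,25,50,75,95]).round(4))
for cx,cy in((215,185),(240,245),(265,290),(285,325),(100,170),(95,145)):
    print(cx,cy,world(b,190+cx/3.5,150+cy/3.5).round(4))
```

```text
0 169 [0.0846 0.0867 0.0875 0.0883 0.0899]
4 99 [0.0971 0.1124 0.1153 0.1163 0.1174]
215 185 [ 0.5067 -0.1942  0.0966]
240 245 [ 0.5016 -0.1479  0.0862]
265 290 [ 0.494  -0.1143  0.0775]
285 325 [ 0.4879 -0.0888  0.0709]
100 170 [ 0.5774 -0.2091  0.1154]
95 145 [ 0.5758 -0.2438  0.1049]
```

The flap is already at about 0.30 rad. I'll press on, onto the bumper.

Emit:
jog_arm:
  targets:
    - [0,[0,0.3,0],0]
    - [0,[0,0.5,0],0]
    - [0,[0,0.7,0],0]
    - [0,[0,0.8,0],0]
    - [0,[0,0.8,0],0]
    - [0,[0,0.8,0],0]
    - [0,[0,0.8,0],0]

```text
time_s: 7.35
ee_pos: [0.4687, 0.0058, 0.0707]
eef_rot: [-1.571, 0.0, 1.741]
force: [0.3, -2.1, 6.6]
grip_width: 0.0003
```

Emit:
jog_arm:
  targets:
    - [0,[0,0.1,0],0]
    - [0,[0,0.2,0],0]
    - [0,[0,0.2,0],0]
    - [0,[0,0.2,0],0]
    - [0,[0,0.2,0],0]

```text
time_s: 7.85
ee_pos: [0.469, 0.0058, 0.0699]
eef_rot: [-1.572, 0.001, 1.741]
force: [-7.1, -2.8, 25.3]
grip_width: 0.0004
```

Run:
```python
from h import *
c=snap('side','side5'); a=load('side0'); z=[]
im=c['img'].astype(int); m=(im[...,0]>200)&(im[...,1]>140)&(im[...,2]<80)
P=np.array([world(c,u,v) for v,u in np.argwhere(m[150:240,190:290])+[150,190]]); P=P[P[:,2]>.05]; print(np.median(P[:,2]))
# flap slope by plane fit on white flap patch
u0,v0=190+60/3.5,150+110/3.5
Q=[]
for v in range(170,200):
    for u in range(205,270):
        w=world(c,u,v)
        if im[v,u].min()>130 and w[2]>.09: Q.append(w)
Q=np.array(Q); s=np.linalg.lstsq(np.c_[Q[:,:2],np.ones(len(Q))],Q[:,2],rcond=None)[0]; print(len(Q),'angle',np.arctan(np.hypot(*s[:2])))
for b in (load('side4'),c): print([world(b,190+x/3.5,150+y/3.5).round(4).tolist() for x,y in((240,245),(285,325))])
print(ctrl.get_obs()['force'])
```

```text
0.11716132309620586
879 angle 0.2561044253079676
[[0.5016, -0.1479, 0.0862], [0.4879, -0.0888, 0.0709]]
[[0.5013, -0.1495, 0.0844], [0.4877, -0.0895, 0.0701]]
[-7.89652602 -1.72978533 25.40565973]
```

Run:
```python
from h import *
p=np.load('bed.npy');p[2]=-1.40
for f in('side0','side4','side5'):
    c=load(f); Q=[]
    for v in range(160,215):
        for u in range(200,275):
            w=world(c,u,v); d=w[:2]-p[:2]; x=np.cos(p[2])*d[0]+np.sin(p[2])*d[1]; y=-np.sin(p[2])*d[0]+np.cos(p[2])*d[1]
            if .06<x<.145 and abs(y)<.07 and w[2]>.075: Q.append((x,y,w[2]))
    Q=np.array(Q); k=np.ones(len(Q),bool)
    for _ in range(8):
        A=np.c_[Q[:,:2],np.ones(len(Q))]; s=np.linalg.lstsq(A[k],Q[k,2],rcond=None)[0]; k=abs(A@s-Q[:,2])<.003
    print(f,k.sum(),len(Q),-np.arctan(s[0]).round(3), 'z at x=.08',(s@[.08,0,1]).round(4))
```

```text
side0 1367 1455 -0.007 z at x=.08 0.0872
side4 958 1167 0.319 z at x=.08 0.1121
side5 901 1134 0.338 z at x=.08 0.1139
```

```bash
python3 -c "
from station import ctrl
print(ctrl.hand_in()); o=ctrl.get_obs(); print(o['time_s'],o['force'],o['ee_pos'])"
```

```text
the job is handed in; nothing more can be done
None
the job is handed in; nothing more can be done
```

I pushed the red stop across with the closed fingertips, pressed the paddle down onto the bumper, and handed the job in at about 8 s while still holding it. The hand-in gives no verdict, so these results are my own checks.

- **Stop:** It travelled about 42 mm, measured by three corners (41.5 to 43.5 mm), and ended against about 37 N of hard resistance. The travel alone is right at the 42 mm threshold. The start picture shows the block about 8 mm across already, and it now sits at about 51 mm, so I take it to be at its 50 mm end. This is the check I am least sure of.
- **Flap:** The last plane fit gave 0.34 rad, above the required 0.31. The yellow stripe's height agrees. An earlier, rougher fit gave 0.26, but it included points off the flap, so I discarded it.
- **Press:** The final force on the fingers was about 25 N upward and stiff, which fits the paddle being on the bumper.
- **Lever and surroundings:** I saw no sign of the lever leaving its saddle and felt no contact with the well or flap. I did not measure the pin position or re-measure the bystanders.

I opened 10 pictures in total.

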